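Feed a mounted printing plate past the gravity flap

ROBOT

A 6-joint arm with a two-finger parallel gripper is mounted at the origin on the work surface; the furniture and walls round the work are solid. World frame = base frame: x ahead of the robot, y to its left, z up, the work surface at z = 0. Lengths are in m, angles in rad, forces in N, time in s.
With the tool pointing down it reaches from about 0.3 to 0.75 m from the base axis. Payload 8.5 kg.
Tool frame: the origin (TCP) lies on the front face of the gripper's body, between the roots of the fingers; the fingertips stand 64 mm ahead of it and the grasp point (between the pads) lies 45 mm ahead of it (manip.tip_extent is the distance from the TCP to the fingertips, in m); z points along the fingers, y is the line along which they close (so a half turn about z gives the same grasp; the last joint's range is limited). The gripper opens to 88 mm and grips with 3 to 60 N. Pads are 18 mm wide; open, the fingers measure 123 mm over their backs; the gripper's body (75 mm by 187 mm) begins 45 mm behind the grasp point.
Start: joints at [1.057, 0.381, 1.297, -0, 1.464, -0.215], TCP at [0.162, 0.526, 0.303] pointing down, gripper open.
Joint ranges: [-3.11, 3.11], [-0.89, 2.33], [0.22, 2.48], [-1.42, 4.56], [0.17, 2.85], [-2.88, 2.88]. Speed limits (rad/s): [2.39, 2.39, 3.14, 3.14, 3.14, 3.14].

INTERFACE

Orientations are given as a unit quaternion [w, x, y, z].
In Python, from bench import manip gives the robot as it stands. The module is installed in compiled form; this text tells all that it offers.
- The arm moves only by the tool drive_tool, never from a script. Its argument "targets" is one flat list of numbers, 7 for each row, row after row: the turn, a rotation vector about the tool's x, y, z in units of pi rad (1.0 is pi rad), then the shift along the tool's x, y, z in units of 0.5 m (1.0 is 0.5 m), then the gripper's target within -1 to 1 (fully open at 1, half-way at 0, shut at -1). A call has 1 to 8 rows; each row is the pose to reach, as a shift and turn from the pose commanded when the call began, along the tool's axes at that moment, turning the shorter way round; what a row does not reach only later rows make up. A row lasts 1/10 s, in which the tool goes at most 50 mm and 8.59 degrees, less where a joint would pass 70% of its speed; a pose out of reach is approached as far as the arm can. A call with a number of a shift or a turn outside -1 to 1 is refused whole. A call with a gripper value outside its range is refused whole. The fingers move at their own pace and stop on an object; the grip force is fixed at half the most. Time passes only in rows, so rows that repeat a pose let the fingers close. It gives the time, the measured TCP pose, the force, the opening and the grip force at its end, in the units of the state.
- manip.state(): the state, without advancing time (a new reading comes with each control period).
- manip.get_image(name): name is "scene" or "top" or "wrist"; returns a dict with "color" (384x512x3 uint8, red, green, blue), "K" (3x3 intrinsics, pixels), "R" (3x3) and "t" (3): a world point X has camera coordinates R X + t. Camera axes: x right, y down, z forward; pixel columns grow to the right and rows downward; lengths in m; the calibration is good to about 2 mm. A picture is of the moment at which its call begins. There is no depth.
- manip.finish_job(): hands the job in; it is judged then, once.
The state is a dict: "clock": time; "joint_pos": joint angles; "joint_velocities": joint speeds; "joint_torque": joint torques, N m; "tool_pos": TCP position; "orientation": TCP orientation; "wrist_force": force on the tool from outside, world axes, zero at the start; "torque": the same for the moment, N m; "opening": finger opening in m; "grasp_force": force on a finger pad.
Only numpy, scipy, OpenCV 4.12 (cv2) and the standard library are available. Lean on these libraries where they do the work, as an engineer would, in place of code of your own. Each camera call takes 0.05 s, during which the arm holds its last target. There are 200 camera calls.

TASK

With the fingertips, push the square copper-topped printing block along the wooden feed tray, through the doorway so that it swings the self-closing steel flap open, and on until it is fully home against the end stop. Then withdraw the fingers, without letting the flap trap them inside, so that it falls shut behind the block. Only push: do not grip, lift or tip the block, and leave the ink tin, the loupe and the roll of tape where they are.

Things in the scene. Friction and masses are not known exactly. Their poses are not given: they have to be found in the camera images.
- tray: Fixed plywood feed tray, place and yaw vary. Origin: on the table top, on the centre line at the flap line. x = feed direction (loading end to end stop), y = left of it, z up. Deck top at z 12 mm, x -205 to 160, y -91 to 83 mm. Rails 10 mm thick, tops at z 34 mm; open above. Highest part: hinge bracket right of the doorway (x +-12, y -71 to -42, top z 46 mm).
- doorway (a point): Centre of the doorway on the deck's top (tray frame 0, 0, 12 mm), axes as the tray's. Before it two rails form a funnel: inner faces from y +-60 mm at x -115 to y +-35 mm at x -30, then straight at y +-35 mm (70 mm wide) to x 0. Beyond, the left rail goes on, a low lip (8 mm high) guides the right side at y -36 mm, and the right wall stands back at y -66 mm.
- end_stop (a point): Middle of the end stop's face, half-way up (tray frame 146, 0, 23 mm), axes as the tray's. The stop is a rigid wooden bar, top at z 34 mm. With the block home its rear face is at tray x 82 mm: a finger behind it that still stands within the flap's 76 mm swing keeps the flap open; one wholly beyond it gets shut in, as the flap does not swing outward, and must come out upward.
- flap (a joint): Opening angle of the steel flap across the doorway, rad: 0 shut, up to 1.65, swinging in the feed direction only. Hangs on a leaning pin at tray x 0, y -50 mm; its weight (0.3 kg) shuts it in about 1 s when let go; a few N open it. 4 mm thick, 18 mm high, 11 mm above the deck, free end rising 12 mm as it opens. Shuts only if nothing beyond the flap line stands within 76 mm of the hinge.
- flap_edge (a point): Middle of the flap's free edge, 76 mm from the hinge (tray frame 0, 26, 32 mm when shut).
- block_center (a point): Centre, half-way up, of the loose printing block: wood with a thin copper plate on top, 64 mm along its x, 60 mm along its y, 24 mm high, about 0.2 kg. It starts flat on the deck's loading end, its x within 0.3 rad of the tray's x, up to 15 mm off the centre line. Home against the stop its centre is at tray x 114 mm.
- ink_tin: Bystander: round ink tin, 78 mm across, 53 mm high, standing on the table to the left of the tray (tray +y). Origin at its underside.
- loupe: Bystander: black round loupe, 39 mm across, 40 mm high, on the table to the left of the tray's loading end. Origin at its underside.
- tape_roll: Bystander: black roll of tape lying flat, 54 mm across, 18 mm high, on the table to the right of the tray. Origin at its underside.
Things that resemble listed ones, but are neither listed nor needed, are in the scene too. Of the things like the part that bears block_center, leave any that is green; of the rest the larger one is meant.

How it is judged:
On the way, in this order (a step that is already met when the one before it is completed fails the run):
1. the block has swung the flap open and stands in the doorway (value of joint flap above 0.5 rad and x of block_center in the frame of tray between -0.02 and 0.08 m), for 0.05 s.
2. the block is home against the end stop (x of block_center in the frame of tray above 0.108 m), for 0.1 s.
At the end, for the whole second after the job is handed in: The block lies flat and at rest on the deck behind the flap with its centre within 6 mm of its home place against the end stop (along the feed direction), and the flap is shut (under 0.06 rad). The fingers are out: before the flap line or well above the rails (x of block_center in the frame of tray between 0.108 and 0.122 m and z of block_center in the frame of tray below 0.03 m and angle between block_center's own z axis and vertical below 0.1 rad and linear speed of block below 0.02 m/s and value of joint flap below 0.06 rad and (x of the grasp point in the frame of tray below -0.01 m or z of the grasp point in the frame of tray above 0.07 m)); the robot touches nothing.
It fails at once if the block was lifted or tipped instead of slid (z of block_center in the frame of tray above 0.036 m or angle between block_center's own z axis and vertical above 0.25 rad).
It fails at once if the ink tin was moved (distance of ink_tin from where it was at the start of the episode above 0.015 m).
It fails at once if the loupe was moved (distance of loupe from where it was at the start of the episode above 0.015 m).
It fails at once if the roll of tape was moved (distance of tape_roll from where it was at the start of the episode above 0.015 m).
It also fails if it takes over 40 s, if anything falls off the work surface, if the arm or the gripper's body presses on something with over 40 N, if the wrist force passes 120 N, or if a joint passes its speed limit or range.

## Working session

There is one attempt and no reset: what is moved stays moved. The work goes in short steps, Python scripts to look and compute and a tool call to move; the robot and the scene stay as the last step left them, time stands still between calls to the robot, and variables do not carry over. Pictures are saved under pics/ and viewed, at most 10 in all, crops included, and the job is handed in when it is done.

Besides the shell and the picture viewer there is one more tool, called as name(argument=value, ...) on one line, values as JSON. drive_tool: Moves the arm, as the interface text tells. Its arguments: {"type":"object","properties":{"targets":{"type":"array"}},"required":["targets"]}

```bash
mkdir -p pics
python3 - <<'E'
from bench import manip
import cv2,numpy as np
a=[]
for n in("top","scene"):
    d=manip.get_image(n); cv2.imwrite(f"pics/{n}0.png",d["color"][:,:,::-1]); np.savez(f"{n}0.npz",**d)
    print(n,d["K"].round(1).tolist(),d["R"].round(3).tolist(),d["t"].round(3).tolist())
s=manip.state();print(s)
E
```

```text
top [[414.1, 0.0, 251.4], [0.0, 414.1, 196.7], [0.0, 0.0, 1.0]] [[-0.01, -1.0, 0.017], [-0.995, 0.008, -0.098], [0.098, -0.018, -0.995]] [-0.042, 0.497, 1.069]
scene [[379.1, 0.0, 258.3], [0.0, 379.1, 184.1], [0.0, 0.0, 1.0]] [[0.684, -0.729, -0.002], [-0.561, -0.525, -0.64], [0.465, 0.439, -0.769]] [-0.362, 0.296, 0.69]
{'clock': 0.1, 'joint_pos': array([ 1.05669274e+00,  3.81118250e-01,  1.29813134e+00,  2.25800311e-05,
        1.46357864e+00, -2.15302431e-01]), 'joint_velocities': array([-0.00076372, -0.00169801, -0.00237351, -0.00105773,  0.00013902,
        0.0003032 ]), 'joint_torque': array([ 3.32359683e-03, -4.38650715e+01, -2.24908483e+01,  7.13557145e-02,
        3.42872716e-02, -8.32226465e-05]), 'tool_pos': array([0.16182579, 0.52548857, 0.30222312]), 'orientation': array([-2.30834162e-04,  1.48846588e-01,  9.88860107e-01, -5.73153445e-04]), 'wrist_force': array([ 0.0911067 , -0.61672721, -1.39360669]), 'torque': array([-0.04834441, -0.00115477, -0.04345152]), 'grasp_force': 0.0, 'opening': 0.0882249942219636}
```

View pics/top0.png

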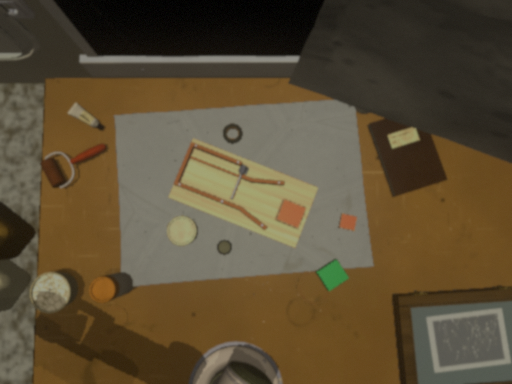

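View pics/scene0.png

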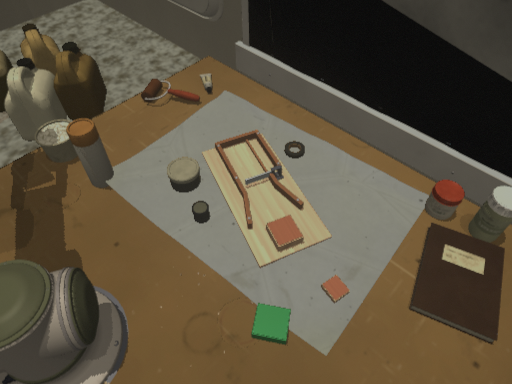

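```bash
cat > h.py <<'E'
import numpy as np,cv2
def ray(d,uv,z):
    uv=np.atleast_2d(np.array(uv,float)); K,R,t=d["K"],d["R"],d["t"]
    r=np.c_[uv,np.ones(len(uv))]@np.linalg.inv(K).T@R; c=-R.T@t
    return c+r*((z-c[2])/r[:,2])[:,None]
def big(m):
    c,_=cv2.findContours(m,cv2.RETR_EXTERNAL,cv2.CHAIN_APPROX_NONE); return max(c,key=cv2.contourArea)
def rect(P):
    P=(P[:,:2]*1000).astype(np.float32); (c,s,a)=cv2.minAreaRect(P); return np.array(c),s,a,cv2.boxPoints((c,s,a))
E
python3 - <<'E'
from h import *
d=np.load("top0.npz"); im=d["color"]; hsv=cv2.cvtColor(im,cv2.COLOR_RGB2HSV)
for p in((200,297),(213,291),(222,348),(190,200)): print(p,hsv[p])
reg=np.zeros(im.shape[:2],np.uint8); reg[130:255,160:325]=1
deck=((hsv[...,0]>14)&(hsv[...,0]<35)&(hsv[...,1]>50)&(hsv[...,2]>110)).astype(np.uint8)*reg
deck=cv2.morphologyEx(deck,cv2.MORPH_CLOSE,np.ones((9,9)))
reg2=np.zeros_like(reg); reg2[190:235,270:320]=1
blk=((hsv[...,0]<14)&(hsv[...,1]>100)&(hsv[...,2]>120)).astype(np.uint8)*reg2
for n,m,z in(("deck",deck,.012),("blk",blk,.036)):
    q=big(m)[:,0]; P=ray(d,q,z); print(n,len(q),rect(P))
v=cv2.resize(im[125:265,160:370],None,fx=3.8,fy=3.8,interpolation=cv2.INTER_CUBIC)
for m,c in((deck,(0,0,255)),(blk,(255,255,0))):
    cv2.drawContours(v,[((big(m)-[160,125]+.5)*3.8).astype(int)],-1,c,1)
cv2.imwrite("pics/crop.png",v[:,:,::-1])
E
```

```text
(200, 297) [ 24  92 163]
(213, 291) [ 11 155 164]
(222, 348) [  9 162 162]
(190, 200) [ 19 117 142]
deck 467 (array([462.12261963,  -4.04273987]), (369.96270751953125, 286.0262756347656), 67.80399322509766, array([[ 259.82565, -121.28944],
       [ 524.6565 , -229.34338],
       [ 664.41956,  113.20396],
       [ 399.58875,  221.2579 ]], dtype=float32))
blk 73 (array([ 451.79110718, -148.23001099]), (59.083473205566406, 54.02520751953125), 67.59518432617188, array([[ 415.5578 , -165.24596],
       [ 465.50488, -185.83757],
       [ 488.0244 , -131.21407],
       [ 438.07733, -110.62245]], dtype=float32))
```

View pics/crop.png

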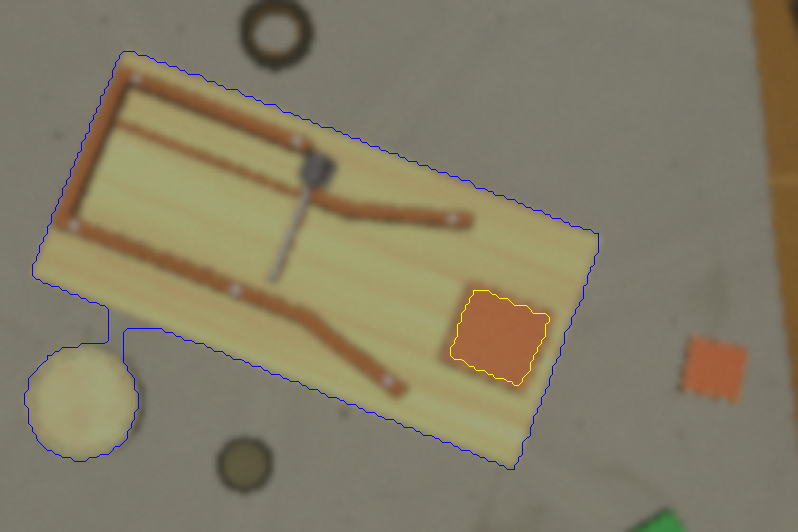

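The crop shows the copper block on the tray's right end, about (291,213) full-frame. The small copper piece is at (348,222) and the green one at (332,275). The block on the tray is the larger non-green one, so it is the one meant. The deck mask has merged with the ink tin, so I'll redo it.

Run:
```python
from h import *
d=np.load("top0.npz"); im=d["color"]; hsv=cv2.cvtColor(im,cv2.COLOR_RGB2HSV)
reg=np.zeros(im.shape[:2],np.uint8); reg[130:255,160:325]=1
cv2.circle(reg,(181,231),20,0,-1)
deck=((hsv[...,0]>14)&(hsv[...,0]<35)&(hsv[...,1]>50)&(hsv[...,2]>110)).astype(np.uint8)*reg
deck=cv2.morphologyEx(deck,cv2.MORPH_CLOSE,np.ones((5,5)))
c,s,a,b=rect(ray(d,big(deck)[:,0],.012)); print(c,s,a,b)
# long side direction with +y
e=[b[1]-b[0],b[2]-b[1]]; l=max(e,key=np.linalg.norm); l/=np.linalg.norm(l); l*=np.sign(l[1])
n=np.array([-l[1],l[0]]); o=c+22.5*l+4*n
print("tray yaw",np.arctan2(l[1],l[0]),"origin",o)
T=lambda p:np.c_[(p-o)@l,(p-o)@n]
blk=((hsv[...,0]<15)&(hsv[...,1]>100)&(hsv[...,2]>90)).astype(np.uint8); blk[:190]=0;blk[235:]=0;blk[:,:270]=0;blk[:,320:]=0
c2,s2,a2,b2=rect(ray(d,big(blk)[:,0],.036)); print("blk",T(c2[None]),s2,a2); print(T(b2)); print(T(np.array([[451.8,-148.2]])))
# checks: doorway and stop features
for uv,z in(((235,201),.034),((243,170),.046)): print(uv,T(ray(d,uv,z)[:,:2]*1000))
for nme,uv,z in(("tin",(181,231),.053),("loupe",(224,247),.04),("tape",(232,133),.018)): print(nme,T(ray(d,uv,z)[:,:2]*1000))
np.savez("tray.npz",o=o/1000,l=l,n=n)
```

```text
[511.34918213 -24.12771606] (369.96270751953125, 179.69358825683594) 67.80399322509766 [[ 358.27875  -161.4594  ]
 [ 524.6565   -229.34337 ]
 [ 664.4196    113.203964]
 [ 498.04187   181.08794 ]]
tray yaw 1.183403 origin [516.14556003  -1.78392947]
blk [[-159.27639612    4.35417575]] (60.11845397949219, 55.404972076416016) 66.18438720703125
[[-188.54064368   32.89516825]
 [-190.10659882  -22.48764461]
 [-130.01214856  -24.18681676]
 [-128.44619342   31.1959961 ]]
[[-159.87441548    4.26484538]]
(235, 201) [[-12.8780446  28.3110368]]
(243, 170) [[ -2.69310338 -53.7890809 ]]
tin [[ 85.18994173 151.68856276]]
loupe [[-31.13824384 149.41570795]]
tape [[  64.03652036 -140.76022387]]
```

```bash
cat > go.py <<'E'
# usage: go.py X Y Z(tip)  mm in tray frame -> delta numbers in move units
import sys
from h import *
from bench import manip
from scipy.spatial.transform import Rotation as Ro
t=np.load("tray.npz"); l,n,o=t["l"],t["n"],t["o"]; s=manip.state()
q=s["orientation"]; R=Ro.from_quat(np.r_[q[1:],q[0]])
p=s["tool_pos"]; tip=p+R.as_matrix()[:,2]*manip.tip_extent
print("clock",s["clock"],"tip tray mm",((tip[:2]-o)@l*1000).round(1),((tip[:2]-o)@n*1000).round(1),(tip[2]*1000).round(1),"F",s["wrist_force"].round(1),"open",s["opening"])
Rt=np.c_[np.r_[l,0],np.r_[-n,0],[0,0,-1]]
if len(sys.argv)>3:
    x,y,z=[float(v)/1000 for v in sys.argv[1:4]]
    w=np.r_[o+x*l+y*n,z+manip.tip_extent]
    print("rot",((R.inv()*Ro.from_matrix(Rt)).as_rotvec()/np.pi).round(4),"shift",(R.as_matrix().T@(w-p)/.5).round(4))
E
python3 go.py 90 0 239; python3 go.py -222 4 180
```

```text
clock 0.1 tip tray mm 354.3 527.3 238.2 F [ 0.1 -0.6 -1.4] open 0.0882249942219636
rot [-4.000e-04  2.000e-04  5.282e-01] shift [-1.0036 -0.6199 -0.0011]
clock 0.1 tip tray mm 354.3 527.3 238.2 F [ 0.1 -0.6 -1.4] open 0.0882249942219636
rot [-4.000e-04  2.000e-04  5.282e-01] shift [-0.9405 -1.2406  0.1177]
```

drive_tool(targets=[0,0,0.528,-1.0,-0.62,0,-0.55,0,0,0.528,-1.0,-0.62,0,-0.55,0,0,0.528,-1.0,-0.62,0,-0.55,0,0,0.528,-1.0,-0.62,0,-0.55,0,0,0.528,-1.0,-0.62,0,-0.55,0,0,0.528,-1.0,-0.62,0,-0.55,0,0,0.528,-1.0,-0.62,0,-0.55,0,0,0.528,-1.0,-0.62,0,-0.55])

```text
clock: 0.9
tool_pos: [0.4256, 0.2223, 0.3027]
orientation: [-0.0, 0.683, 0.73, -0.0]
wrist_force: [0.8, 1.0, 0.2]
opening: 0.0261
grasp_force: 0.0
```

```bash
python3 go.py -225 4 150
```

```text
clock 0.9 tip tray mm 173.3 168.4 238.7 F [0.8 1.  0.2] open 0.026050928657350956
rot [-1.000e-04  0.000e+00  1.442e-01] shift [-0.8601 -0.053   0.1774]
```

drive_tool(targets=[0,0,0.144,-0.86,-0.053,0.177,-0.55,0,0,0.144,-0.86,-0.053,0.177,-0.55,0,0,0.144,-0.86,-0.053,0.177,-0.55,0,0,0.144,-0.86,-0.053,0.177,-0.55,0,0,0.144,-0.86,-0.053,0.177,-0.55,0,0,0.144,-0.86,-0.053,0.177,-0.55,0,0,0.144,-0.86,-0.053,0.177,-0.55,0,0,0.144,-0.86,-0.053,0.177,-0.55])

```text
clock: 1.7
tool_pos: [0.4283, -0.1697, 0.2218]
orientation: [-0.0, 0.828, 0.561, -0.0]
wrist_force: [1.7, -0.5, 0.1]
opening: 0.02
grasp_force: 0.0
```

drive_tool(targets=[0,0,0,0,0,0,-0.55,0,0,0,0,0,0,-0.55])

```text
clock: 1.9
tool_pos: [0.4285, -0.1683, 0.2218]
orientation: [-0.001, 0.829, 0.56, -0.0]
wrist_force: [-0.7, 0.9, -0.2]
opening: 0.0198
grasp_force: 0.0
```

```bash
python3 go.py -225 4 60
python3 - <<'E'
from bench import manip
import cv2,numpy as np
d=manip.get_image("wrist"); np.savez("w1.npz",**d); cv2.imwrite("pics/w1.png",d["color"][:,:,::-1])
E
```

```text
clock 1.9 tip tray mm -187.2 18.3 157.8 F [-0.7  0.9 -0.2] open 0.01980104366865652
rot [-0.0005 -0.0002  0.0015] shift [-0.0757  0.0284  0.1955]
```

View pics/w1.png

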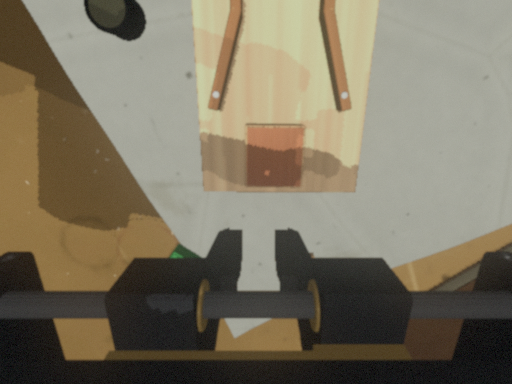

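The wrist view shows the block's top at about (275,155), the deck's loading edge at row 191 from column 204 to 356, and the funnel rails above it. The fingertips are still short of the tray.

Run:
```python
from h import *
d=np.load("w1.npz"); t=np.load("tray.npz"); l,n,o=t["l"],t["n"],t["o"]
T=lambda uv,z:[((ray(d,uv,z)[:,:2]-o)@np.c_[l,n]*1000).round(1).tolist()]
print("deck corners",T([(204,191),(356,191),(194,2),(377,2)],.012))
print("rail pts inner ends",T([(221,108),(341,108),(241,10),(324,10)],.034))
im=d["color"];hsv=cv2.cvtColor(im,cv2.COLOR_RGB2HSV)
m=((hsv[...,0]<13)&(hsv[...,1]>110)).astype(np.uint8); m[:115]=0;m[200:]=0;m[:,:225]=0;m[:,325:]=0
q=big(m)[:,0]; print("px",q.min(0),q.max(0)); c,s,a,b=rect(ray(d,q,.036)); print(((c/1000-o)@np.c_[l,n]*1000),s,((b/1000-o)@np.c_[l,n]*1000).round(1))
```

```text
deck corners [[[-204.8, 80.1], [-203.8, -94.4], [-19.3, 78.6], [-18.4, -91.6]]]
rail pts inner ends [[[-112.9, 54.1], [-112.3, -61.3], [-31.5, 33.7], [-31.1, -38.3]]]
px [247 128] [302 185]
[-160.47940407    2.11315823] (58.374820709228516, 55.239322662353516) [[-189.8   29.6]
 [-189.5  -25.7]
 [-131.1  -25.3]
 [-131.4   29.9]]
```

```bash
python3 - <<'E'
import numpy as np
t=np.load("tray.npz"); np.savez("tray.npz",o=t["o"]-.002*t["n"],l=t["l"],n=t["n"])
E
python3 go.py -225 1 19
```

```text
clock 1.95 tip tray mm -186.3 20.6 158.1 F [ 1.3  0.6 -0.5] open 0.02045893112076073
rot [-0.0003 -0.0001  0.0021] shift [-0.0778  0.0388  0.2781]
```

drive_tool(targets=[0,0,0.002,-0.078,0.039,0,-0.55,0,0,0.002,-0.078,0.039,0.05,-0.55,0,0,0.002,-0.078,0.039,0.13,-0.55,0,0,0.002,-0.078,0.039,0.2,-0.55,0,0,0.002,-0.078,0.039,0.25,-0.55,0,0,0.002,-0.078,0.039,0.278,-0.55,0,0,0.002,-0.078,0.039,0.278,-0.55,0,0,0.002,-0.078,0.039,0.278,-0.55])

```text
clock: 2.75
tool_pos: [0.4329, -0.2103, 0.0839]
orientation: [0.0, 0.829, 0.559, 0.0]
wrist_force: [0.1, -0.4, 0.4]
opening: 0.0199
grasp_force: 0.0
```

```bash
python3 go.py 73 0 19
```

```text
clock 2.75 tip tray mm -224.5 0.3 19.9 F [ 0.1 -0.4  0.4] open 0.019871783672810162
rot [0.0002 0.     0.0008] shift [0.595  0.0021 0.0018]
```

drive_tool(targets=[0,0,0,0.02,0,0,-0.55,0,0,0,0.04,0,0,-0.55,0,0,0,0.055,0,0,-0.55,0,0,0,0.07,0,0,-0.55,0,0,0,0.09,0,0,-0.55,0,0,0,0.11,0,0,-0.55,0,0,0,0.13,0,0,-0.55,0,0,0,0.15,0,0,-0.55])

```text
clock: 3.55
tool_pos: [0.4611, -0.1408, 0.0833]
orientation: [-0.0, 0.83, 0.558, -0.0]
wrist_force: [-1.1, -0.6, 0.5]
opening: 0.0195
grasp_force: 0.4
```

```bash
python3 go.py 73 0 19
python3 - <<'E'
from bench import manip
import cv2,numpy as np
d=manip.get_image("top"); np.savez("t2.npz",**d); cv2.imwrite("pics/t2.png",cv2.resize(d["color"][130:260,160:330,::-1],None,fx=4,fy=4))
E
```

```text
clock 3.55 tip tray mm -149.6 0.5 19.3 F [-1.1 -0.6  0.5] open 0.01951009954041149
rot [-0.      0.      0.0003] shift [0.4451 0.0013 0.0005]
```

View pics/t2.png

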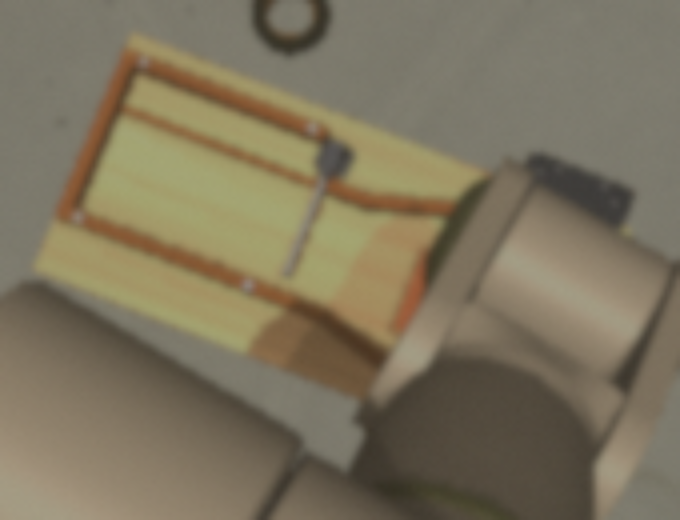

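The block's front edge shows just ahead of the gripper at crop (410,290), square in the funnel mouth. The arm hides the rest, so I'll keep pushing.

drive_tool(targets=[0,0,0,0.02,0,0,-0.55,0,0,0,0.04,0,0,-0.55,0,0,0,0.06,0,0,-0.55,0,0,0,0.08,0,0,-0.55,0,0,0,0.1,0,0,-0.55,0,0,0,0.12,0,0,-0.55,0,0,0,0.135,0,0,-0.55,0,0,0,0.15,0,0,-0.55])

```text
clock: 4.4
tool_pos: [0.4892, -0.0717, 0.0832]
orientation: [-0.0, 0.83, 0.558, -0.0]
wrist_force: [-1.5, -1.8, -0.6]
opening: 0.0198
grasp_force: 0.3
```

```bash
python3 go.py 73 0 19
python3 - <<'E'
from bench import manip
import cv2,numpy as np
d=manip.get_image("wrist"); np.savez("w3.npz",**d); cv2.imwrite("pics/w3.png",d["color"][:,:,::-1])
E
```

```text
clock 4.4 tip tray mm -74.9 0.6 19.2 F [-1.5 -1.8 -0.6] open 0.01979806203507112
rot [-0.0001  0.0001  0.0003] shift [0.2957 0.0014 0.0004]
```

View pics/w3.png

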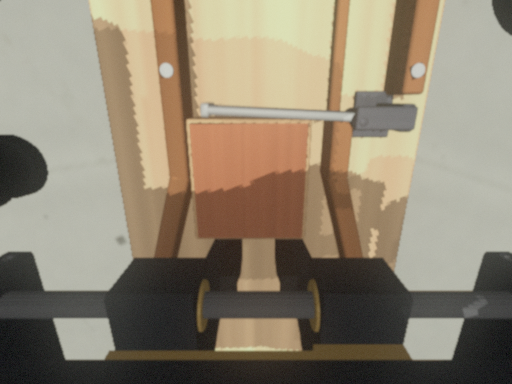

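The block sits square in the doorway throat, with its front edge at row 120 just at the flap (row 112). Both fingers are behind its rear face at row 240. Next push.

drive_tool(targets=[0,0,0,0.015,0,0,-0.55,0,0,0,0.03,0,0,-0.55,0,0,0,0.045,0,0,-0.55,0,0,0,0.06,0,0,-0.55,0,0,0,0.075,0,0,-0.55,0,0,0,0.09,0,0,-0.55,0,0,0,0.105,0,0,-0.55,0,0,0,0.12,0,0,-0.55])

```text
clock: 5.25
tool_pos: [0.5119, -0.016, 0.0833]
orientation: [-0.0, 0.83, 0.558, 0.0]
wrist_force: [-0.8, -0.7, 0.7]
opening: 0.0198
grasp_force: 0.5
```

drive_tool(targets=[0,0,0,0.015,0,0,-0.55,0,0,0,0.03,0,0,-0.55,0,0,0,0.045,0,0,-0.55,0,0,0,0.06,0,0,-0.55,0,0,0,0.075,0,0,-0.55,0,0,0,0.09,0,0,-0.55,0,0,0,0.105,0,0,-0.55,0,0,0,0.12,0,0,-0.55])

```text
clock: 6.05
tool_pos: [0.5345, 0.0395, 0.0833]
orientation: [0.0, 0.83, 0.558, 0.0]
wrist_force: [-0.1, -0.8, 0.2]
opening: 0.0196
grasp_force: 0.4
```

```bash
python3 go.py 73 0 19
python3 - <<'E'
from bench import manip
import cv2,numpy as np
d=manip.get_image("wrist"); np.savez("w4.npz",**d); cv2.imwrite("pics/w4.png",d["color"][:,:,::-1])
E
```

```text
clock 6.05 tip tray mm 45.1 0.6 19.3 F [-0.1 -0.8  0.2] open 0.019609509271876314
rot [ 0.     -0.      0.0002] shift [0.0557 0.0012 0.0005]
```

View pics/w4.png

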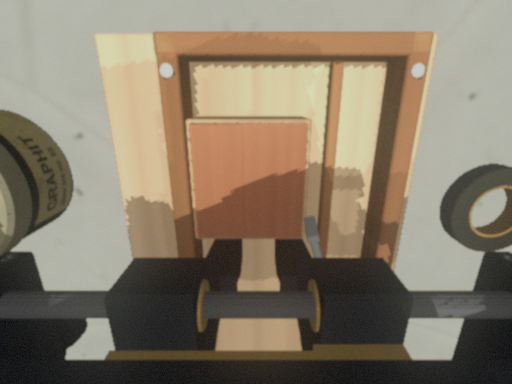

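The block is past the doorway and square. The flap lies along its right side at (315,235) beside the right finger, and the stop bar is at row 45. The ink tin at left and the tape at right are clear. About 28 mm remain.

drive_tool(targets=[0,0,0,0.01,0,0,-0.55,0,0,0,0.02,0,0,-0.55,0,0,0,0.03,0,0,-0.55,0,0,0,0.038,0,0,-0.55,0,0,0,0.044,0,0,-0.55,0,0,0,0.048,0,0,-0.55,0,0,0,0.05,0,0,-0.55,0,0,0,0.05,0,0,-0.55])

```text
clock: 6.9
tool_pos: [0.5438, 0.0622, 0.0833]
orientation: [-0.0, 0.83, 0.558, 0.0]
wrist_force: [0.7, 0.7, 1.0]
opening: 0.0197
grasp_force: 0.1
```

drive_tool(targets=[0,0,0,0.003,0,0,-0.55,0,0,0,0.005,0,0,-0.55,0,0,0,0.005,0,0,-0.55])

```text
clock: 7.2
tool_pos: [0.5446, 0.0642, 0.0833]
orientation: [0.0, 0.83, 0.558, -0.0]
wrist_force: [-2.1, -3.0, 0.3]
opening: 0.0196
grasp_force: 1.3
```

```bash
python3 go.py 73 0 19
python3 - <<'E'
from bench import manip
import cv2,numpy as np
d=manip.get_image("wrist"); np.savez("w5.npz",**d); cv2.imwrite("pics/w5.png",d["color"][:,:,::-1])
E
```

```text
clock 7.2 tip tray mm 71.8 0.6 19.3 F [-2.1 -3.   0.3] open 0.019619388971924927
rot [-0.      0.0001  0.0002] shift [0.0023 0.0011 0.0006]
```

View pics/w5.png

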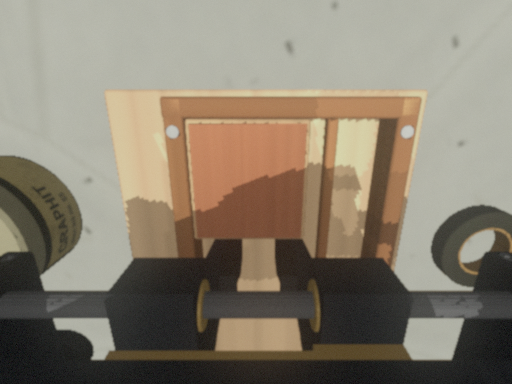

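The block's front edge at row 123 has met or almost met the stop bar (rows 98 to 120), and the force is beginning to rise. A small extra push will confirm it.

drive_tool(targets=[0,0,0,0.002,0,0,-0.55,0,0,0,0.004,0,0,-0.55,0,0,0,0.004,0,0,-0.55])

```text
clock: 7.55
tool_pos: [0.5448, 0.0645, 0.0833]
orientation: [0.001, 0.83, 0.558, -0.002]
wrist_force: [-5.8, -14.0, 3.8]
opening: 0.0198
grasp_force: 7.9
```

Force has risen to 15 N with no travel, so the block is home. Withdrawing straight back, with the flap following the fingers.

drive_tool(targets=[0,0,0,-0.03,0,0,-0.55,0,0,0,-0.07,0,0,-0.55,0,0,0,-0.11,0,0,-0.55,0,0,0,-0.15,0,0,-0.55,0,0,0,-0.19,0,0,-0.55,0,0,0,-0.23,0,0,-0.55,0,0,0,-0.27,0,0,-0.55,0,0,0,-0.3,0,0,-0.55])

```text
clock: 8.35
tool_pos: [0.4884, -0.0739, 0.0833]
orientation: [0.0, 0.83, 0.558, 0.0]
wrist_force: [-0.1, 0.2, 0.4]
opening: 0.0199
grasp_force: 0.0
```

drive_tool(targets=[0,0,0,0,0,-0.06,-0.55,0,0,0,0,0,-0.12,-0.55,0,0,0,0,0,-0.2,-0.55,0,0,0,0,0,-0.2,-0.55,0,0,0,0,0,-0.2,-0.55,0,0,0,0,0,-0.2,-0.55,0,0,0,0,0,-0.2,-0.55,0,0,0,0,0,-0.2,-0.55])

```text
clock: 9.15
tool_pos: [0.4886, -0.0726, 0.1823]
orientation: [-0.001, 0.83, 0.558, -0.0]
wrist_force: [-0.2, -0.4, -0.9]
opening: 0.0199
grasp_force: 0.0
```

```bash
python3 go.py
python3 - <<'E'
from bench import manip
from h import *
d=manip.get_image("wrist"); np.savez("w6.npz",**d); cv2.imwrite("pics/w6.png",d["color"][:,:,::-1])
E
```

```text
clock 9.15 tip tray mm -76.0 0.8 118.3 F [-0.2 -0.4 -0.9] open 0.019940225102327926
```

View pics/w6.png

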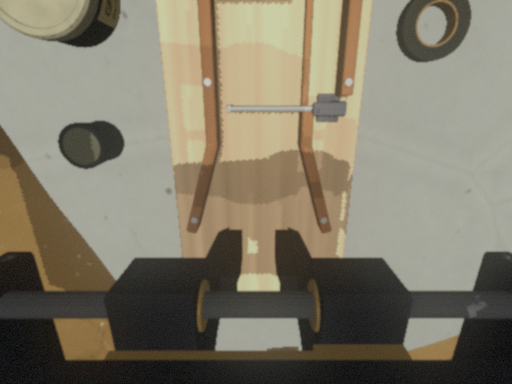

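The flap is shut, straight across the doorway at row 108. The fingers are well before the flap line and the bystanders are in place. One top view will check the block.

Run:
```python
from bench import manip
from h import *
d=manip.get_image("top"); im=d["color"]; cv2.imwrite("pics/t7.png",cv2.resize(im[130:260,160:330,::-1],None,fx=4,fy=4))
```

```text
(no output)
```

View pics/t7.png

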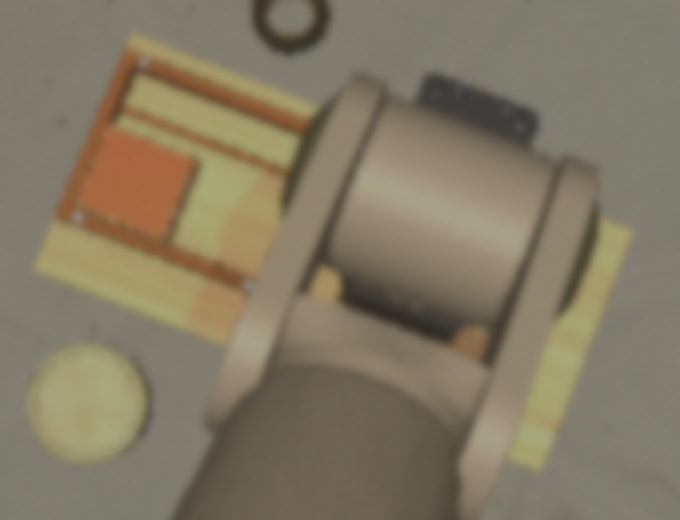

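The block, at crop (138,185), is flat against the end stop, and the tin and tape have not moved. Handing in.

```bash
python3 -c "
from bench import manip
print(manip.finish_job())"
```

```text
the job is handed in; nothing more can be done
None
```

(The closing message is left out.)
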